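# Feel the gap of a gel cassette with a taper gauge

## Task

Take the blue-handled taper gauge out of its stand and slide its blade, upright and square to the plates, down between the two glass plates of the gel cassette, near the middle of their length, until it drags snugly: both plates grip it and the sprung front plate has given by a millimetre or two. Stop there and finish still holding the gauge by its handle at that depth so that the gap can be read off; do not let go, force it further, or rest its collar on the plates. Leave the other things where they are.

Things in the scene. Friction and masses are not known exactly. Their poses are not given: they have to be found in the camera images.
- gauge: Taper gauge upright in its stand, 0.15 kg. Origin: centre of the blue handle (14 mm along x, 30 along y, 56 tall; z up); grasp across the 14 mm. Dark collar 22x38x4 mm, underside 32 mm below the origin. Below it the steel blade: 80 mm long, 24 wide along y, thickness along x tapering evenly on both faces from 10 mm at the collar to 2 mm at the tip, 112 mm below the origin. Either way round will do.
- gauge_tip (a point): Middle of the lower end of the gauge's blade; axes as the gauge.
- gauge_stand: Fixed grey stand for the gauge, 80 x 100 mm foot, top plate 100 mm above the worktop with a 14 x 29 mm slot; origin under its centre, x across the slot (the gauge's x starts along it). The gauge lifts straight up out of it: raise it by at least 85 mm.
- mouth (a point): Mouth of the cassette's gap: between the plates, mid-length, 110 mm above the worktop, level with the plates' inner top edges. x square to the plates, front to back; y along the gap; z up. It rides on the carriage that bears both plates and floats on rods along x (10 mm either way of its middle, drag 0.25 N), so that the gap centres itself on a blade a few mm off.
- front_plate: Sprung glass plate, orange edge strip, 6x100x76 mm, on the -x side of the gap. Origin: middle of its inner top edge, 2 mm on the -x side of the mouth at rest. Gives towards -x: 1.5 N to start, 1.5 N more per mm, end of travel 6 mm. Above the edge a lip rises 5 mm, sloping 4.5 mm outwards to lead a blade in.
- back_plate: Clamped glass plate like the other, green edge strip; does not give. Origin: middle of its inner top edge, 2 to 4.5 mm on the +x side of the mouth. The gap is thus 4 to 6.5 mm, new each time; the blade first drags with its tip 20 to 45 mm below the mouth, and each 10 mm more pushes the front plate back 1 mm. Drag felt while sliding: about 3 N as it starts to give, then 2 N more per 10 mm; it fades at rest.
- flask: Conical glass flask, 64 mm wide and 105 mm tall, loose; leave alone. Origin under its centre.
- timer: White timer lying flat, 62 x 66 x 16 mm, loose; leave alone. Origin under its centre.
- small_beaker: Small glass beaker, 46 x 50 x 58 mm, loose; leave alone. Origin under its centre.
Things that resemble listed ones, but are neither listed nor needed, are in the scene too. Of the things that look like the gauge, the larger one is meant.

How it is judged:
By the outcome, as a careful person would: the job done as asked, in the order asked, and still so for the second after the job is handed in, while the arm keeps its last pose, push and grip.
It also fails if it takes over 35 s, if anything falls off the work surface, if the arm or the gripper's body presses on something with over 40 N, if the wrist force passes 120 N, or if a joint passes its speed limit or range.

## Robot

A 6-joint arm with a two-finger parallel gripper is mounted at the origin on a cart in front of the work surface, level with it; the furniture and walls round the work are solid. World frame = base frame: x ahead of the robot, y to its left, z up, the work surface at z = 0. Lengths are in m, angles in degrees, forces in N, time in s.
With the tool pointing down it reaches from about 0.25 to 0.725 m from the base axis. Payload 9.7 kg.
Tool frame: the origin (TCP) lies at the very end of the fingers, on their centre line; the grasp point (between the pads) lies 19 mm behind it; z points along the fingers, y is the direction in which the jaws open and shut (so a half turn about z gives the same grasp; the last joint's range is limited). The gripper opens to 85 mm and grips with 20 to 120 N. Pads are 22 mm wide; open, the fingers measure 114 mm over their backs; the gripper's body (76 mm by 85 mm) begins 54 mm behind the grasp point. The pads swing forward as they close: fully open they stand 13 mm farther back than shut.
Start: joints at [63.083, 4.979, 10.078, 95.1, 0, 90], TCP at [0.249, 0.49, 0.231] pointing down, gripper open.
Joint ranges: [-179.16, 179.16], [-48.56, 103.87], [-65.8, 70.77], [-126.05, 130.52], [-82.76, 87.17], [-180, 180]. Speed limits (degrees/s): [127.2, 127.2, 147.25, 180, 180, 180].

## Interface

Orientations are given as [roll, pitch, yaw] about the fixed x, y, z axes, in that order (R = Rz(yaw) Ry(pitch) Rx(roll)).
In Python, from workcell import bot gives the robot as it stands. The module is installed in compiled form; this text tells all that it offers.
- The arm moves only by the tool arm_command, never from a script. Its argument "increments" is a list of rows, each a list of 7 numbers: the gripper command: -1 is fully open, 1 is shut, values between are in proportion, then the shift along the tool's x, y, z in cm, then the turn, a rotation vector about the tool's x, y, z in degrees. In form: [[gripper, x, y, z, rx, ry, rz], ...]. A call has 1 to 10 rows; each row shifts and turns the commanded pose from where the row before left it, along the tool's axes as they then stand; what a row does not reach is not made up. A row lasts 1/8 s, in which the tool goes at most 62.5 mm and 10.7 degrees, less where a joint would pass 70% of its speed; a pose out of reach is approached as far as the arm can. A call is refused whole if a number of a shift passes 6.25 or a number of a turn 10.7, either way. A call with a gripper value outside its range is refused whole. The fingers move at their own pace and stop on an object; "grip_force" is the grip in N (left out, the last holds). Time passes only in rows, so rows that do not move let the fingers close. It gives the time, the measured TCP pose, the force and the opening at its end, in the units of the state.
- bot.get_obs(): the state, without advancing time (a new reading comes with each control period).
- bot.camera(name): name is "scene" or "top"; returns a dict with "color" (384x512x3 uint8, red, green, blue), "fx", "fy", "cx", "cy" (pixels), "origin" and "attitude" of the camera in the world. Camera axes: x right, y up, looking along -z (the intrinsics and any distortion apply to the point x, -y, -z); pixel columns grow to the right and rows downward; lengths in m; the calibration is good to about 2 mm. A picture is of the moment at which its call begins. There is no depth.
- bot.job_done(): hands the job in, once; it reports no verdict.
The state is a dict: "time": time; "q": joint angles; "qd": joint speeds; "joint_efforts": joint torques, N m; "ee_pos": TCP position; "tcp_rot": TCP orientation; "wrist_force": force on the tool from outside, world axes, zero at the start; "torque": the same for the moment, N m; "opening": finger opening in m.
Only numpy, scipy, OpenCV 4.12 (cv2) and the standard library are available. Lean on these libraries where they do the work, as an engineer would, in place of code of your own. Each camera call takes 0.05 s, during which the arm holds its last target. There are 200 camera calls.

## Working session

There is one attempt and no reset: what is moved stays moved. The work goes in short steps, Python scripts to look and compute and a tool call to move; the robot and the scene stay as the last step left them, time stands still between calls to the robot, and variables do not carry over. Pictures are saved under pics/ and viewed, about 8 in all and at most 12, crops included, and the job is handed in when it is done.

Besides the shell and the picture viewer there is one more tool, called after ">>>" as name(argument=value, ...), one argument or row to a line, values as JSON. arm_command: Moves the arm, as the interface text tells. Its arguments: {"type":"object","properties":{"increments":{"type":"array"},"grip_force":{"type":"number"}},"required":["increments"]}

```bash
mkdir -p pics; python3 - <<'E'
from workcell import bot
import cv2,json,numpy as np
print(bot.get_obs())
for n in("scene","top"):
    c=bot.camera(n); np.savez(f"pics/{n}0.npz",**{k:np.array(v) for k,v in c.items()})
    print(n,{k:v for k,v in c.items() if k!="color"})
    cv2.imwrite(f"pics/{n}0.png",cv2.resize(c["color"][:,:,::-1],(800,600),interpolation=cv2.INTER_CUBIC))
E
```

```text
{'time': 0.0, 'q': array([ 6.30821568e+01,  5.01334828e+00,  1.00323235e+01,  9.51004078e+01,
       -4.34555359e-05,  9.00014119e+01]), 'qd': array([0.07134828, 0.0517954 , 0.01650368, 0.07591819, 0.0189754 ,
       0.04010764]), 'joint_efforts': array([-1.72339296e-03, -5.20385563e+01,  4.64804757e+01,  1.60620891e-02,
       -9.34730224e-05, -9.30158734e-06]), 'ee_pos': array([0.24888068, 0.49019172, 0.23054243]), 'tcp_rot': array([-1.79918567e+02,  4.54621657e-05,  1.53080745e+02]), 'wrist_force': array([-0.44166172,  0.00087337,  0.48408929]), 'torque': array([ 0.0033988 , -0.01944867, -0.03432364]), 'opening': 0.08515408614338128}
scene {'fx': 361.6348377577285, 'fy': 361.6348377577285, 'cx': 260.25646176098917, 'cy': 189.32731446051739, 'origin': array([-0.10827545, -0.58028903,  0.48499533]), 'attitude': array([ 65.01361628,   0.14843205, -51.07042264])}
top {'fx': 419.4376936993993, 'fy': 419.4376936993993, 'cx': 248.21945728725345, 'cy': 189.89073560533947, 'origin': array([ 0.30700149, -0.05547053,  1.26820941]), 'attitude': array([ 11.41888263,  -1.07609241, -89.41231169])}
```

View pics/scene0.png

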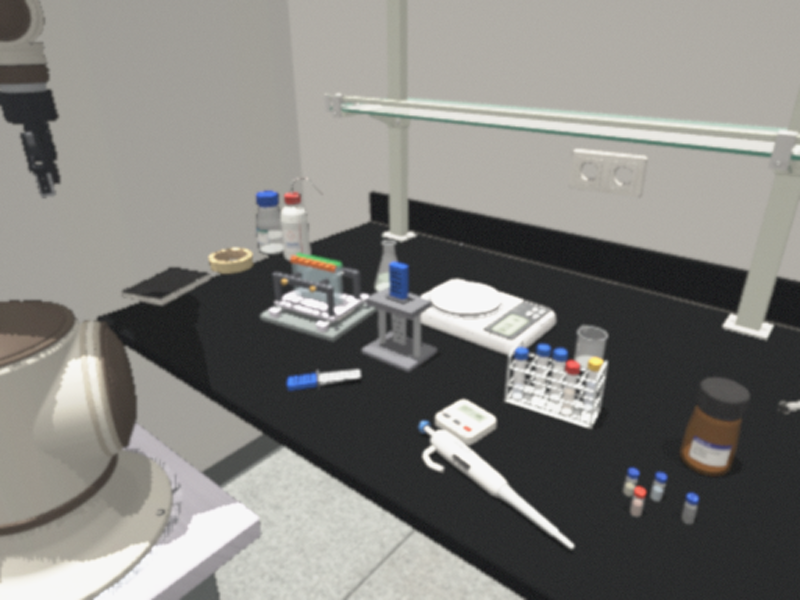

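View pics/top0.png

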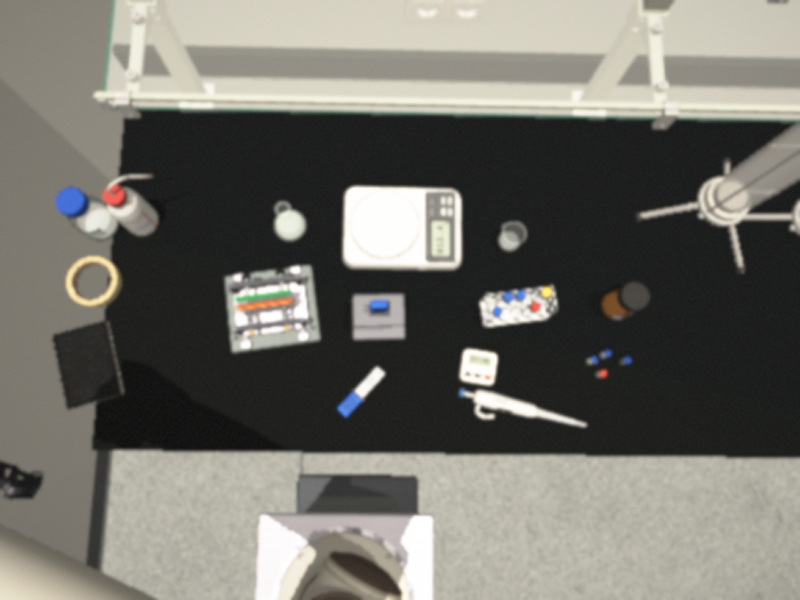

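The scene view shows two blue-handled things. One is upright in the grey stand at scene (399,280), top (379,306). The other lies flat at scene (310,380), top (360,392). The one in the stand fits the description: it is upright, has a collar and is the larger. The cassette, with orange and green strips, is at scene (317,262), top (265,300). I'll confirm with an enlarged crop and measure.

```bash
cat > h.py <<'E'
import numpy as np,cv2
from scipy.spatial.transform import Rotation as Ro
def load(f): return dict(np.load(f))
def R(c): return Ro.from_euler('xyz',c['attitude'],degrees=True).as_matrix()
def proj(c,P):
    p=(np.atleast_2d(P)-c['origin'])@R(c); return np.c_[c['cx']+c['fx']*p[:,0]/-p[:,2], c['cy']+c['fy']*p[:,1]/p[:,2]]
def ray(c,uv):
    uv=np.atleast_2d(uv); d=np.c_[(uv[:,0]-c['cx'])/c['fx'],-(uv[:,1]-c['cy'])/c['fy'],-np.ones(len(uv))]@R(c).T
    return d/np.linalg.norm(d,axis=1)[:,None]
def onz(c,uv,z):
    d=ray(c,uv); return c['origin']+d*((z-c['origin'][2])/d[:,2])[:,None]
def tri(cs,uvs):
    A=0;b=0;D=[]
    for c,uv in zip(cs,uvs):
        d=ray(c,uv)[0];M=np.eye(3)-np.outer(d,d);A=A+M;b=b+M@c['origin'];D.append(M)
    X=np.linalg.solve(A,b); return X,[np.linalg.norm(M@(X-c['origin'])) for M,c in zip(D,cs)]
def mask(c,lo,hi,box):
    x0,y0,x1,y1=box;h=cv2.cvtColor(c['color'],cv2.COLOR_RGB2HSV);m=cv2.inRange(h,lo,hi);o=np.zeros_like(m);o[y0:y1,x0:x1]=m[y0:y1,x0:x1];return o
def stat(m):
    n,l,s,ce=cv2.connectedComponentsWithStats(m);i=1+np.argmax(s[1:,4]);p=np.argwhere(l==i)[:,::-1].astype(np.float32)
    return ce[i],s[i],cv2.minAreaRect(p),p
E
python3 - <<'E'
from h import *
s,t=load('pics/scene0.npz'),load('pics/top0.npz')
B=((105,120,50),(130,255,255));O=((3,120,110),(18,255,255));G=((45,80,50),(85,255,255))
bx={'s':{'h':(240,160,275,200),'c':(180,155,225,180)},'t':{'h':(230,185,260,205),'c':(140,180,200,205)}}
for nm,cl,k in(('blue',B,'h'),('orange',O,'c'),('green',G,'c')):
    r=[]
    for c,v in((s,'s'),(t,'t')):
        ce,st,mr,p=stat(mask(c,*cl,bx[v][k]));r.append(ce);print(nm,v,ce.round(1),st,mr,cv2.boxPoints(mr).round(1).tolist())
    print('tri',tri((s,t),r))
a=cv2.resize(t['color'][160:230,140:265],(750,420),interpolation=2)
b=cv2.resize(s['color'][150:240,160:290],(750,519),interpolation=2)
cv2.imwrite('pics/a.png',cv2.resize(np.vstack([a,b])[:,:,::-1],(480,600),interpolation=cv2.INTER_AREA))
cv2.imwrite('pics/a1.png',a[:,:,::-1])
E
```

```text
blue s [255.4 178.5] [250 168  12  23 249] ((255.5, 179.0), (22.0, 11.0), 90.0) [[250.0, 168.0], [261.0, 168.0], [261.0, 190.0], [250.0, 190.0]]
blue t [242.1 195.5] [237 193  11   6  63] ((242.0, 195.5), (5.0, 10.0), 90.0) [[237.0, 193.0], [247.0, 193.0], [247.0, 198.0], [237.0, 198.0]]
tri (array([ 0.52007123, -0.05721333,  0.1336413 ]), [np.float64(0.0006594540994429649), np.float64(0.0006594540994429453)])
orange s [199.9 168.3] [186 164  29  10 111] ((199.93441772460938, 168.2786865234375), (28.629915237426758, 3.8936686515808105), 13.240520477294922) [[185.60000610351562, 166.89999389648438], [186.39999389648438, 163.10000610351562], [214.3000030517578, 169.6999969482422], [213.39999389648438, 173.5]]
orange t [169.8 194.2] [153 191  34   7 122] ((169.46002197265625, 194.22000122070312), (3.676955461502075, 33.37544631958008), 81.8698959350586) [[152.6999969482422, 194.8000030517578], [185.6999969482422, 190.0], [186.1999969482422, 193.6999969482422], [153.1999969482422, 198.39999389648438]]
tri (array([0.52385941, 0.14663823, 0.10918025]), [np.float64(0.00273956615193166), np.float64(0.002739566151931701)])
green s [206.3 165.4] [191 162  28   9  76] ((204.68344116210938, 164.81861877441406), (27.891443252563477, 3.602489948272705), 15.068489074707031) [[190.6999969482422, 162.89999389648438], [191.6999969482422, 159.5], [218.60000610351562, 166.6999969482422], [217.6999969482422, 170.1999969482422]]
green t [168.8 189. ] [152 186  34   6  71] ((168.51522827148438, 189.11158752441406), (2.2518868446350098, 33.23784637451172), 82.23483276367188) [[151.89999389648438, 190.1999969482422], [184.8000030517578, 185.8000030517578], [185.10000610351562, 188.0], [152.1999969482422, 192.5]]
tri (array([0.54180804, 0.14648728, 0.11195241]), [np.float64(0.0022623757751897237), np.float64(0.0022623757751895467)])
```

View pics/a.png

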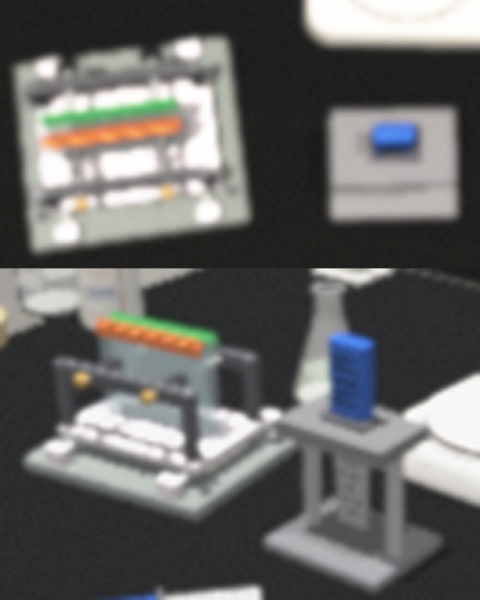

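View pics/a1.png

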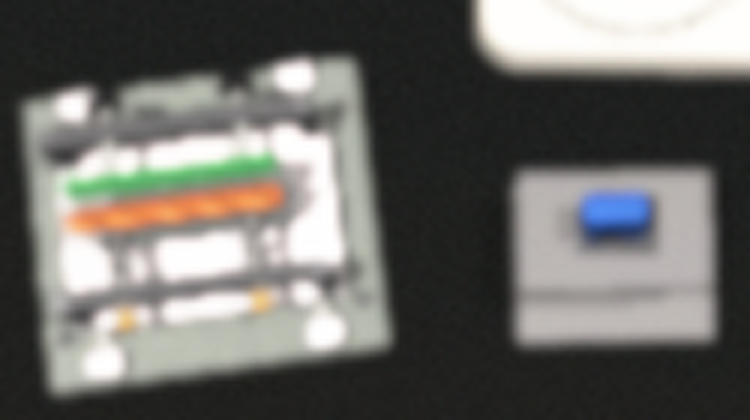

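The crops confirm the pick. The upright blue handle stands in the stand's slot at native top (242,195.5). The cassette shows orange (front) and green (back) strips with the gap between them. Next: yaws and centres.

```bash
python3 - <<'E'
from h import *
s,t=load('pics/scene0.npz'),load('pics/top0.npz')
print('handle top z.158',onz(t,[[242.1,195.3]],.158), 'z.15',onz(t,[[242.1,195.3]],.15))
# predicted projections of the handle for the estimate
for x,y in((.520,-.057),(.522,-.057)):
  P=[[x+a,y+b,z] for a in(-.007,.007) for b in(-.015,.015) for z in(.104,.16)]
  for c in(s,t): q=proj(c,P);print(x,q.min(0).round(1),q.max(0).round(1))
# stand top plate yaw via grey mask in top view
h=cv2.cvtColor(t['color'],cv2.COLOR_RGB2HSV);m=cv2.inRange(h,(0,0,90),(180,60,200));o=np.zeros_like(m);o[183:222,220:265]=m[183:222,220:265];o|=mask(t,(105,120,50),(130,255,255),(230,185,260,205))
ce,st,mr,p=stat(o);print(st,mr);
e=np.array([[u,p[p[:,0]==u][:,1].min()] for u in range(st[0]+3,st[0]+st[2]-3)]);vx,vy,_,_=cv2.fitLine(e.astype(np.float32),2,0,.01,.01).ravel()
w=onz(t,np.array([[226,190],[226+30,190+30*vy/vx]]),.1);d=w[1]-w[0];print('stand back-edge dir deg (from -y)',np.degrees(np.arctan2(d[0],-d[1])),onz(t,[ce],.1))
for c,b in((t,(140,180,200,205)),(s,(180,155,225,180))):
  for nm,lo,hi in(('or',(3,120,110),(18,255,255)),('gr',(45,80,50),(85,255,255))):
    p=stat(mask(c,lo,hi,b))[3];x,y=p.T
    f=cv2.fitLine(p,2,0,.01,.01).ravel();k=f[1]/f[0];um=(x.min()+x.max())/2;v=f[3]+k*(um-f[2]);L=np.array([[x.min()-.5,f[3]+k*(x.min()-.5-f[2])],[x.max()+.5,f[3]+k*(x.max()+.5-f[2])]])
    w=onz(c,L,.112);d=w[1]-w[0];print(nm,'len',np.linalg.norm(d).round(4),'yaw',np.degrees(np.arctan2(d[0],-d[1])).round(2),'mid',w.mean(0).round(4),w.round(4).tolist())
E
```

```text
handle top z.158 [[ 0.51638897 -0.0576937   0.158     ]] z.15 [[ 0.51789778 -0.05770972  0.15      ]]
0.52 [249.  166.2] [262.2 191.9]
0.52 [236.2 191.2] [247.5 200.1]
0.522 [249.5 166. ] [262.7 191.6]
0.522 [236.3 190.5] [247.5 199.4]
[225 188  35  30 962] ((242.0, 202.5), (29.0, 34.0), 90.0)
stand back-edge dir deg (from -y) 0.8047301395886219 [[ 0.5067034  -0.05701481  0.1       ]]
or len 0.0952 yaw 8.71 mid [0.5253 0.1452 0.112 ] [[0.5181, 0.1922, 0.112], [0.5325, 0.0981, 0.112]]
gr len 0.0954 yaw 8.46 mid [0.54   0.1487 0.112 ] [[0.533, 0.1959, 0.112], [0.547, 0.1015, 0.112]]
or len 0.1017 yaw 9.56 mid [0.5168 0.1435 0.112 ] [[0.5083, 0.1936, 0.112], [0.5252, 0.0934, 0.112]]
gr len 0.1001 yaw 9.27 mid [0.5424 0.1525 0.112 ] [[0.5343, 0.2019, 0.112], [0.5504, 0.1031, 0.112]]
```

>>> arm_command(
  increments=[
    [-1,0,0,0,0,0,10.4],
    [-1,0,0,0,0,0,10.4],
    [-1,0,0,0,0,0,10.4],
    [-1,0,0,0,0,0,10.4],
    [-1,0,0,0,0,0,10.4],
    [-1,0,0,0,0,0,10.3],
    [-1,-4.6,2.3,0,0,0,0],
    [-1,-4.6,2.3,0,0,0,0],
    [-1,-4.6,2.3,0,0,0,0],
    [-1,-4.6,2.3,0,0,0,0],
  ],
)

```text
time: 1.35
ee_pos: [0.3439, 0.3062, 0.231]
tcp_rot: [-180.0, 0.0, 90.8]
wrist_force: [0.4, 0.4, -0.2]
opening: 0.0856
```

>>> arm_command(
  increments=[
    [-1,-4.6,2.3,0,0,0,0],
    [-1,-4.6,2.3,0,0,0,0],
    [-1,-4.6,2.3,0,0,0,0],
    [-1,-4.6,2.3,0,0,0,0],
    [-1,-4.6,2.3,0,0,0,0],
    [-1,-4.6,2.3,0,0,0,0],
    [-1,-4.6,2.3,0,0,0,0],
    [-1,0,0,0,0,0,0],
    [-1,0,0,0,0,0,0],
  ],
)

```text
time: 2.48
ee_pos: [0.5086, -0.012, 0.2309]
tcp_rot: [-179.9, -0.0, 90.7]
wrist_force: [0.1, -0.1, -0.2]
opening: 0.0853
```

>>> arm_command(
  increments=[
    [-1,-4.5,1.2,0,0,0,0],
    [-1,0,0,3,0,0,0],
    [-1,0,0,3,0,0,0],
    [-1,0,0,0,0,0,0],
  ],
)

```text
time: 2.98
ee_pos: [0.5201, -0.0557, 0.1696]
tcp_rot: [-179.8, -0.0, 90.9]
wrist_force: [-0.8, 0.8, 0.9]
opening: 0.0853
```

```bash
python3 - <<'E'
from workcell import bot
from h import *
o=bot.get_obs();print(o['ee_pos'],o['tcp_rot'])
v=[]
for n,(x0,y0,x1,y1) in(("scene",(190,60,320,240)),("top",(180,130,300,230))):
    c=bot.camera(n);im=c['color'][:,:,::-1].copy();u=proj(c,o['ee_pos'])[0];print(n,u)
    v.append(cv2.resize(im[y0:y1,x0:x1],(int(500*(x1-x0)/(y1-y0)),500),interpolation=2)[:,:400])
cv2.imwrite('pics/b.png',np.hstack(v))
E
```

```text
[ 0.52011381 -0.05569897  0.16956178] [-1.79797824e+02 -3.27246704e-02  9.08706726e+01]
scene [255.12665206 164.62290533]
top [241.3900431  193.11468346]
```

View pics/b.png

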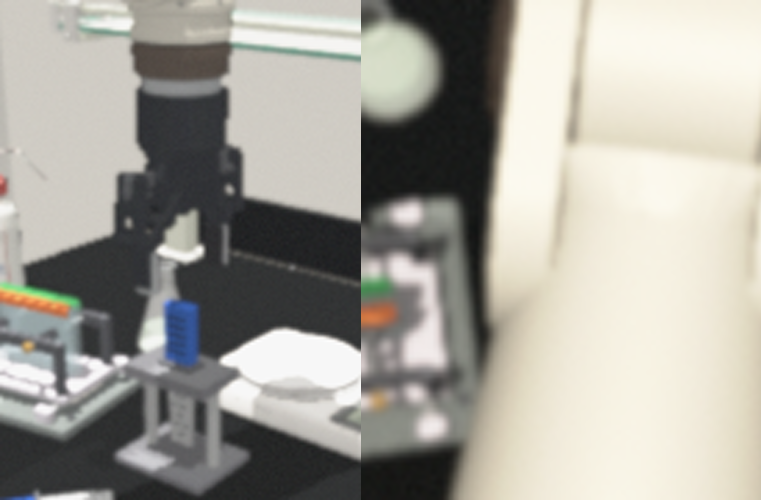

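The crop shows the open fingers straddling the handle, which is at crop (182,333) and centred between them. Descend and grip.

>>> arm_command(
  increments=[
    [-1,-0.1,0,2.6,0,0,0],
    [-1,0,0,2.6,0,0,0],
    [-1,0,0,0,0,0,0],
    [1,0,0,0,0,0,0],
    [1,0,0,0,0,0,0],
    [1,0,0,0,0,0,0],
    [1,0,0,0,0,0,0],
    [1,0,0,0,0,0,0],
    [1,0,0,0,0,0,0],
  ],
  grip_force=60,
)

```text
time: 4.2
ee_pos: [0.5203, -0.0579, 0.1194]
tcp_rot: [-179.9, 0.0, 90.8]
wrist_force: [-6.6, -0.6, 4.3]
opening: 0.0134
```

>>> arm_command(
  increments=[
    [1,0,-0.1,0,0,0,0],
    [1,0,0,0,0,0,0],
  ],
)

```text
time: 4.45
ee_pos: [0.5202, -0.058, 0.1194]
tcp_rot: [-180.0, -0.0, 90.8]
wrist_force: [-4.5, 0.2, 2.7]
opening: 0.0131
```

>>> arm_command(
  increments=[
    [1,0,-0.1,0,0,0,0],
    [1,0,0,-0.6,0,0,0],
    [1,0,0,-1.2,0,0,0],
    [1,0,0,-2,0,0,0],
    [1,0,0,-2,0,0,0],
    [1,0,0,-2,0,0,0],
    [1,0,0,-2,0,0,0],
    [1,0,0,-2,0,0,0],
    [1,0,0,-1.2,0,0,0],
    [1,0,0,0,0,0,0],
  ],
)

```text
time: 5.7
ee_pos: [0.5199, -0.058, 0.2502]
tcp_rot: [179.9, 0.0, 90.8]
wrist_force: [-0.3, 0.2, -1.8]
opening: 0.0134
```

>>> arm_command(
  increments=[
    [1,0,0,0,0,0,0],
    [1,0,0,0,0,0,0],
  ],
)

```text
time: 5.95
ee_pos: [0.5193, -0.0579, 0.2485]
tcp_rot: [-179.9, -0.0, 90.8]
wrist_force: [0.5, -0.0, -1.7]
opening: 0.0133
```

```bash
python3 - <<'E'
from workcell import bot
from h import *
o=bot.get_obs();print(o['ee_pos'],o['tcp_rot'],o['wrist_force'],o['torque'])
c=bot.camera("scene");im=c['color'][:,:,::-1].copy();np.savez('pics/c.npz',**{k:np.array(v) for k,v in c.items()});print(proj(c,o['ee_pos']))
cv2.imwrite('pics/c.png',cv2.resize(im[100:240,190:320],(557,600),interpolation=2))
E
```

```text
[ 0.51926565 -0.05792792  0.24847948] [-1.79929604e+02 -8.44281085e-03  9.07804713e+01] [ 0.52037481 -0.0339136  -1.74883058] [0.03907538 0.00836884 0.02519019]
[[255.34071079 133.16242345]]
```

View pics/c.png

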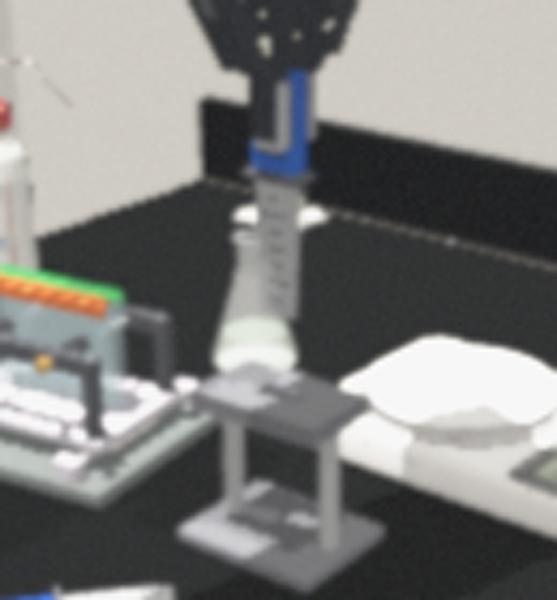

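The gauge is out of the stand and held upright: blade from crop (281,180) to (284,318), stand unmoved. The wrist reads its weight. Carry it above the mouth.

>>> arm_command(
  increments=[
    [1,2,0.2,0,0,0,0],
    [1,4,0.3,0,0,0,0],
    [1,4,0.3,0,0,0,0],
    [1,4,0.3,0,0,0,0],
    [1,4,0.3,0,0,0,-4],
    [1,2.5,0.4,0,0,0,-4],
    [1,0,0,0,0,0,0],
    [1,0,0,0,0,0,0],
    [1,0,0,0,0,0,0],
  ],
)

```text
time: 7.12
ee_pos: [0.5329, 0.1466, 0.2493]
tcp_rot: [-180.0, 0.0, 98.7]
wrist_force: [-0.5, -0.3, -1.2]
opening: 0.0131
```

```bash
python3 - <<'E'
from workcell import bot
from h import *
o=bot.get_obs();print(o['ee_pos'],o['tcp_rot'],o['wrist_force'])
v=[]
tip=o['ee_pos']-[0,0,.0994]
for n,(x0,y0,x1,y1) in(("scene",(160,90,245,190)),("top",(130,150,215,250))):
    c=bot.camera(n);np.savez(f'pics/d{n}.npz',**{k:np.array(q) for k,q in c.items()});im=c['color'][:,:,::-1].copy();print(n,'tip',proj(c,tip),'below',proj(c,tip*[1,1,0]+[0,0,.11]))
    v.append(cv2.resize(im[y0:y1,x0:x1],(400,470),interpolation=2))
cv2.imwrite('pics/d.png',np.hstack(v))
E
```

```text
[0.53293315 0.14662954 0.24930781] [-1.79998148e+02  6.51651141e-03  9.86891021e+01] [-0.47135052 -0.25397359 -1.21934325]
scene tip [[202.23555515 153.61382857]] below [[203.22651159 166.96704702]]
top tip [[166.82022368 188.83614531]] below [[169.25892858 191.68739733]]
```

View pics/d.png

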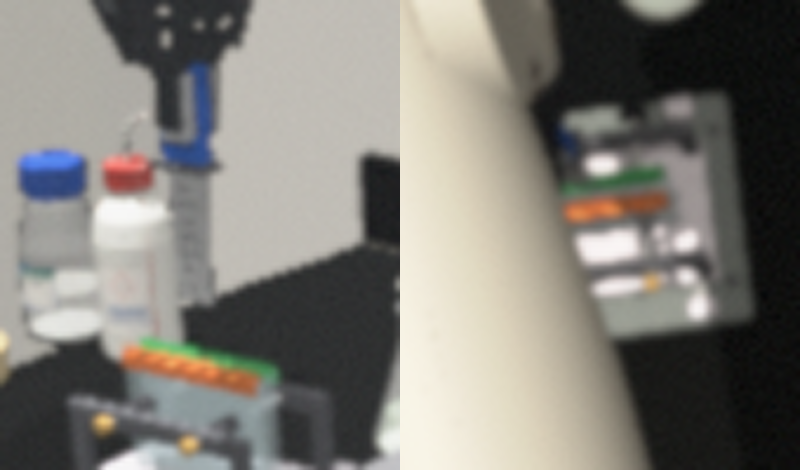

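The scene view shows the tip at native (202,154.5), and kinematics predicts (202.2,153.6). The point below it at mouth height falls midway between the strips in both views: scene (203.2,167.0) against a mid of (203.1,166.9), top (169.3,191.7) against (169.3,191.6). Descend.

>>> arm_command(
  increments=[
    [1,0,0,2,0,0,0],
    [1,0,0,1,0,0,0],
    [1,0,0,0.5,0,0,0],
    [1,0,0,0.5,0,0,0],
    [1,0,0,0.5,0,0,0],
  ],
)

```text
time: 7.85
ee_pos: [0.5331, 0.1475, 0.2044]
tcp_rot: [180.0, -0.0, 98.8]
wrist_force: [-0.7, -0.4, -1.3]
opening: 0.0135
```

>>> arm_command(
  increments=[
    [1,0,0,0.5,0,0,0],
    [1,0,0,0.5,0,0,0],
  ],
)

```text
time: 8.1
ee_pos: [0.533, 0.1475, 0.194]
tcp_rot: [180.0, -0.0, 98.8]
wrist_force: [0.7, -0.7, -1.6]
opening: 0.0138
```

>>> arm_command(
  increments=[
    [1,0,0,0.3,0,0,0],
    [1,0,0,0.3,0,0,0],
  ],
)

```text
time: 8.35
ee_pos: [0.533, 0.1475, 0.1882]
tcp_rot: [180.0, 0.0, 98.8]
wrist_force: [-0.1, 0.4, -1.9]
opening: 0.0135
```

>>> arm_command(
  increments=[
    [1,0,0,0.3,0,0,0],
    [1,0,0,0.3,0,0,0],
  ],
)

```text
time: 8.6
ee_pos: [0.533, 0.1475, 0.1822]
tcp_rot: [180.0, -0.0, 98.8]
wrist_force: [-0.8, -0.6, -0.9]
opening: 0.0132
```

>>> arm_command(
  increments=[
    [1,0,0,0.3,0,0,0],
  ],
)

```text
time: 8.72
ee_pos: [0.5329, 0.1475, 0.1791]
tcp_rot: [180.0, -0.0, 98.8]
wrist_force: [0.2, 0.4, -2.4]
opening: 0.0129
```

>>> arm_command(
  increments=[
    [1,0,0,0.3,0,0,0],
  ],
)

```text
time: 8.85
ee_pos: [0.533, 0.1475, 0.1761]
tcp_rot: [180.0, -0.0, 98.8]
wrist_force: [-0.2, 0.8, -1.5]
opening: 0.0131
```

>>> arm_command(
  increments=[
    [1,0,0,0.3,0,0,0],
  ],
)

```text
time: 8.98
ee_pos: [0.5329, 0.1475, 0.1731]
tcp_rot: [-180.0, 0.0, 98.8]
wrist_force: [0.4, -0.7, -1.4]
opening: 0.0135
```

>>> arm_command(
  increments=[
    [1,0,0,0.3,0,0,0],
  ],
)

```text
time: 9.1
ee_pos: [0.5329, 0.1475, 0.1701]
tcp_rot: [-180.0, -0.0, 98.8]
wrist_force: [0.0, -0.6, -1.8]
opening: 0.0133
```

>>> arm_command(
  increments=[
    [1,0,0,0.3,0,0,0],
  ],
)

```text
time: 9.22
ee_pos: [0.533, 0.1475, 0.1671]
tcp_rot: [180.0, -0.0, 98.8]
wrist_force: [-0.4, -0.0, -0.6]
opening: 0.0137
```

>>> arm_command(
  increments=[
    [1,0,0,0.3,0,0,0],
  ],
)

```text
time: 9.35
ee_pos: [0.533, 0.1475, 0.1643]
tcp_rot: [180.0, -0.0, 98.8]
wrist_force: [0.1, 0.6, 1.2]
opening: 0.0132
```

>>> arm_command(
  increments=[
    [1,0,0,0.3,0,0,0],
  ],
)

```text
time: 9.48
ee_pos: [0.5331, 0.1475, 0.1614]
tcp_rot: [180.0, -0.0, 98.8]
wrist_force: [0.3, 0.0, 1.2]
opening: 0.0133
```

```bash
python3 - <<'E'
from workcell import bot
from h import *
o=bot.get_obs();print(o['ee_pos'],o['wrist_force'],o['torque'])
c=bot.camera("scene");np.savez('pics/e.npz',**{k:np.array(q) for k,q in c.items()});im=c['color'][:,:,::-1].copy()
cv2.imwrite('pics/e.png',cv2.resize(im[110:220,155:255],(545,600),interpolation=2))
E
```

```text
[0.5330614  0.14752527 0.16140846] [0.27937006 0.01294819 1.19914814] [0.01555    0.02186665 0.01957763]
```

View pics/e.png

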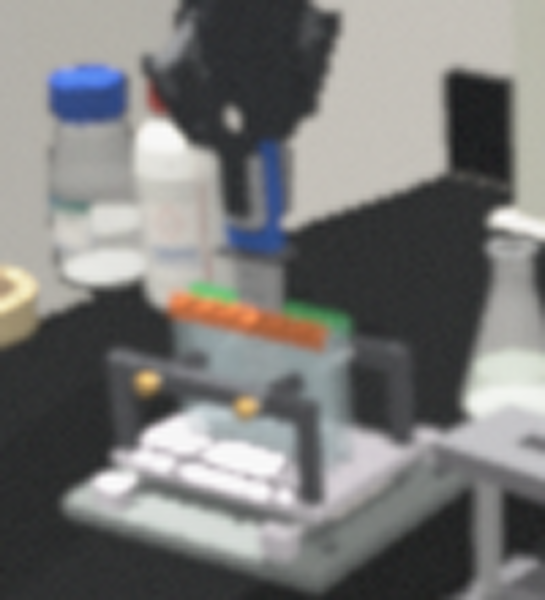

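The blade (crop (255,280)) sits between the orange and green strips at mid-length. Drag began at TCP z≈0.166, a rise of about 3 N. Go about 15 mm past the onset, for about 1.5 mm of give.

>>> arm_command(
  increments=[
    [1,0,0,0.25,0,0,0],
    [1,0,0,0.25,0,0,0],
  ],
)

```text
time: 9.78
ee_pos: [0.533, 0.1475, 0.1564]
tcp_rot: [180.0, -0.0, 98.8]
wrist_force: [-0.5, -0.3, 2.4]
opening: 0.0133
```

>>> arm_command(
  increments=[
    [1,0,0,0.25,0,0,0],
  ],
)

```text
time: 9.9
ee_pos: [0.533, 0.1475, 0.1538]
tcp_rot: [180.0, -0.0, 98.8]
wrist_force: [-0.1, -0.7, 2.2]
opening: 0.0134
```

>>> arm_command(
  increments=[
    [1,0,0,0.25,0,0,0],
  ],
)

```text
time: 10.02
ee_pos: [0.533, 0.1475, 0.1513]
tcp_rot: [180.0, -0.0, 98.8]
wrist_force: [-0.6, -0.4, 3.5]
opening: 0.0136
```

>>> arm_command(
  increments=[
    [1,0,0,0.15,0,0,0],
  ],
)

```text
time: 10.15
ee_pos: [0.533, 0.1475, 0.1497]
tcp_rot: [180.0, 0.0, 98.8]
wrist_force: [-1.0, -0.7, 3.3]
opening: 0.0135
```

>>> arm_command(
  increments=[
    [1,0,0,0,0,0,0],
    [1,0,0,0,0,0,0],
  ],
)

```text
time: 10.4
ee_pos: [0.5329, 0.1475, 0.1496]
tcp_rot: [-180.0, 0.0, 98.8]
wrist_force: [0.0, -0.3, 0.2]
opening: 0.013
```

```bash
python3 - <<'E'
from workcell import bot
from h import *
o=bot.get_obs();print(o['ee_pos'],o['tcp_rot'],o['wrist_force'],o['torque'],o['time'])
N=8;av=lambda:np.mean([bot.camera("scene")['color'].astype(float) for _ in range(N)],0).round().astype(np.uint8)
c=bot.camera("scene");c['color']=av();a=load('pics/scene0.npz');d=load('pics/dscene.npz');e=load('pics/e.npz')
for nm,k in(('start',a),('above',d),('onset',e),('now',c)):
    r=[]
    for lo,hi in(((3,120,110),(18,255,255)),((45,80,50),(85,255,255))):
        p=np.argwhere(mask(k,lo,hi,(180,155,225,180)))[:,::-1];p=p[(p[:,0]>209)|(p[:,0]<199)];f=p.mean(0);r.append(f)
    # mean orange-row per column, at the unoccluded right end
    g=k['color'][160:180,186:196].astype(float);w=np.clip(g[...,0]-g[...,2]-60,0,None);rows=np.arange(160,180)[:,None]
    print(nm,np.round(r,2).tolist(),'orange left end row',(w*rows).sum()/w.sum())
    g=k['color'][160:182,203:213].astype(float);w=np.clip(g[...,0]-g[...,2]-60,0,None);rows=np.arange(160,182)[:,None];print('   right',(w*rows).sum()/w.sum())
P=np.array([[.526,.147,.112],[.526-.00149,.147+.00023,.112]]);print('1.5mm give =',np.diff(proj(c,P),axis=0))
cv2.imwrite('pics/f.png',cv2.resize(c['color'][110:220,155:255,::-1],(545,600),interpolation=2))
E
```

```text
[0.53289585 0.14746776 0.14957441] [-1.79982016e+02  7.19721782e-04  9.87815631e+01] [ 0.00951088 -0.31239131  0.16597138] [ 0.03238933 -0.08771214 -0.05081682] 10.4
start [[197.12, 167.61], [207.88, 165.88]] orange left end row 165.88845705402255
   right 169.61596548004314
above [[196.86, 167.5], [207.47, 165.89]] orange left end row 165.996961640714
   right 169.54818181818183
onset [[196.29, 167.43], [207.8, 165.97]] orange left end row 166.0144157814871
   right 169.84011299435028
now [[196.4, 167.48], [208.44, 166.03]] orange left end row 166.05292792792793
   right 170.0108200455581
1.5mm give = [[-0.44924898  0.132974  ]]
```

View pics/f.png

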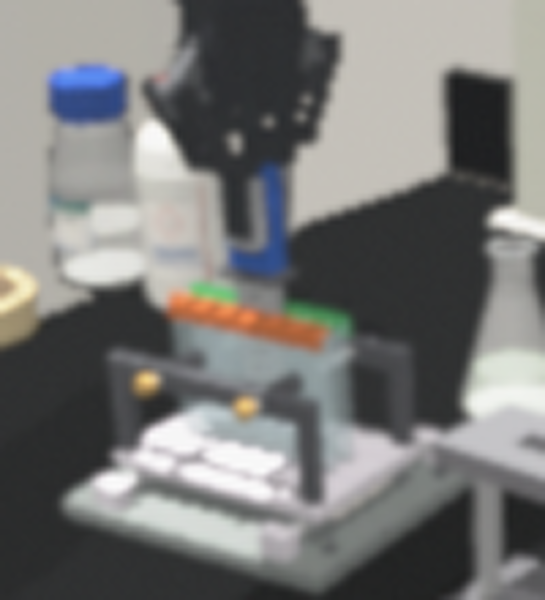

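The gauge sits at mid-length with its collar visibly clear above the strips (crop (258,272)), still held, and the force has faded at rest. Handing in.

```bash
python3 -c "
from workcell import bot
print(bot.job_done(), bot.get_obs()['ee_pos'])"
```

```text
the job is handed in; nothing more can be done
the job is handed in; nothing more can be done
```

I took the blue-handled taper gauge out of its stand and slid its blade down between the plates at mid-length. It is still held by its handle, with the tip about 60 mm below the mouth and the collar about 20 mm above the plates' inner top edges. I handed the job in at about 11 s.

**Fit and depth**
- **Onset:** drag began at TCP z ≈ 0.165, with the tip about 44 mm below the mouth. That implies a gap of about 6.4 mm. I stopped at z = 0.1497, roughly 15 mm further, for an estimated 1.5 mm of give.
- **Drag:** it rose from about 2.7 N at onset to about 5 N, and mostly faded at rest. By the stated drag rule, 5 N is nearer 1.0 mm of give.
- **Camera:** the strips were about 0.5 pixel further apart than just after onset, equal to roughly 1.5 mm, but this is near the noise.

**Last pose:** the tool was upright to within 0.1° and turned 98.8°, against a measured cassette yaw of 8.5–8.7° from above (98.5–98.7°) and 9.3–9.6° from the side (99.3–99.6°). Sideways force was at most about 1 N.

**Not checked:** I did not measure the give of the front plate directly. I also did not recheck the flask, timer and small beaker at the end; the arm felt no unexpected contact along its path.

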